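# Seat the drive and turn the cover leaf over it

## Task

With closed fingertips, push the drive that sticks out of the front of the two-bay tray straight in until it is fully home against the back of its bay; slide it, do not lift it. Then push the half-raised metal cover leaf up and over its spine, to the other side, so that it lies flat over that drive. Leave the other things on the desk where they are and finish clear of everything.

Things in the scene. Friction and masses are not known exactly. Their poses are not given: they have to be found in the camera images.
- tray: black two-bay drive tray fixed to the desk, 106 long (its x) x 170 wide (y) x 30 high (mm throughout). Origin at desk level, mid-width, 50 behind the open front edge (front at x -50). Its x points from the open front into the bays, away from the robot (yaw up to 0.4 rad either way); y left, z up. Bays side by side: left (y +5 to +79) empty, right (y -79 to -5) with the drive
- spine (a point): point on the leaf's hinge axis, half-way along it, at tray (0, 0, 33) mm; the axis runs along the tray's x over the 10 mm spine wall between the bays. Each bay is 74 wide, its floor 8 above the desk, walls 30 above the desk, front end open, back wall at tray x = +50
- leaf (a joint): angle of the cover leaf, rad: 0 = flat on the left bay, pi/2 = upright, pi = flat on the right bay, over the drive (both ends are hard stops). Starts half raised over the left bay, at 0.35 to 0.7. The hinge is stiff (about 0.08 N m of friction): the leaf stays where it is left and must be pushed all the way down
- leaf_edge (a point): middle of the leaf's free edge. The leaf is an aluminium plate, 100 mm along the spine, 4 thick, reaching from 6 to 92 from the hinge axis, which lies in its mid-plane; about 0.1 kg. In the tray's frame this point is at x 0, y = 92 cos(joint), z = 33 + 92 sin(joint). Lying flat it overhangs the tray's side by 7
- drive_mid (a point): centre of the grey metal drive, a loose block 100 long (tray x) x 70 wide x 15 high mm, about 0.14 kg, flat on the right bay's floor (this point then at tray y -42, z 15.5). At the start it sticks out of the open front by 20 to 38; fully home, this point is at tray x 0 and its front face is flush with the tray's front edge
- spare_drive: spare drive, same 100 x 70 x 15 grey block, lying flat on the desk beyond the tray (mm; origin at the centre of its underside); bystander, loose, to be left alone
- heat_sink: finned aluminium heat sink 40 x 40 x 25, on the desk nearer the robot than the tray and to the left (mm; origin at the centre of its underside); bystander, loose, to be left alone
- screwdriver: black precision screwdriver, 162 long, 14 thick, lying on the desk right of the tray (mm; origin at the centre of its underside); bystander, loose, to be left alone
- caddy: red plastic drive caddy, open frame 133 x 84 x 23, lying on the desk far to the right (mm; origin at the centre of its underside); bystander, loose, to be left alone
- screw_cup: small steel cup, 60 across, 35 high, on the desk beyond the tray and to the left (mm; origin at the centre of its underside); bystander, loose, to be left alone
- mug: white mug, 82 across, 95 high, far to the left (mm; origin at the centre of its underside); bystander, loose, to be left alone
Not all that is in view belongs to the job. What is shaped like the part that bears drive_mid but green or pink is not meant. What is shaped like the tray but orange is not meant.

How it is judged:
On the way, in this order (a step that is already met when the one before it is completed fails the run):
1. the drive is pushed home while the leaf is still on the left side (x of drive_mid in the frame of tray above -0.005 m and value of joint leaf below 1.4 rad), for 0.2 s.
2. the leaf is turned over past upright with the drive home (x of drive_mid in the frame of tray above -0.005 m and value of joint leaf above 1.75 rad), for 0.1 s.
At the end, for the whole second after the job is handed in: the leaf lies flat over the right bay (joint above 3.04 rad) and is still; the drive lies flat in that bay within 5 mm of fully home (value of joint leaf above 3.04 rad and x of drive_mid in the frame of tray between -0.005 and 0.005 m and z of drive_mid in the frame of tray below 0.0185 m and y of drive_mid in the frame of tray between -0.048 and -0.036 m and velocity of joint leaf below 0.05 rad/s); the robot touches nothing.
It fails at once if the drive is lifted (12 mm) or tipped (z of drive_mid in the frame of tray above 0.0275 m or angle between drive_mid's own z axis and vertical above 0.3 rad).
It fails at once if another thing on the desk is moved by more than 20 mm (distance of any of spare_drive, heat_sink, screwdriver, caddy, screw_cup, mug from where it was at the start of the episode above 0.02 m).
It also fails if it takes over 54 s, if anything falls off the work surface, if the arm or the gripper's body presses on something with over 40 N, if the wrist force passes 120 N, or if a joint passes its speed limit or range.

## Robot

A 6-joint arm with a two-finger parallel gripper is mounted at the origin on the work surface. World frame = base frame: x ahead of the robot, y to its left, z up, the work surface at z = 0. Lengths are in m, angles in rad, forces in N, time in s.
With the tool pointing down it reaches from about 0.25 to 0.775 m from the base axis. Payload 4 kg.
Tool frame: the origin (TCP) lies at the very end of the fingers, on their centre line; the grasp point (between the pads) lies tcp_to_grasp behind it (tcp_to_grasp is the distance from the TCP to the grasp point, in m); z points along the fingers, y is the direction in which the jaws open and shut (so a half turn about z gives the same grasp; the last joint's range is limited). The gripper opens to 94 mm and grips with 3 to 60 N. Pads are 16 mm wide; open, the fingers measure 119 mm over their backs; the gripper's body (75 mm by 177 mm) begins 78 mm behind the grasp point.
Start: joints at [1.202, 0.087, 1.371, -0, 1.684, -0.103], TCP at [0.144, 0.531, 0.206] pointing down, gripper open.
Joint ranges: [-3.1, 3.1], [-0.76, 2.03], [0.27, 2.55], [-1.08, 4.22], [0.17, 2.65], [-2.57, 2.57]. Speed limits (rad/s): [2.79, 2.79, 3.14, 3.14, 3.14, 3.14].

## Interface

Orientations are given as [roll, pitch, yaw] about the fixed x, y, z axes, in that order (R = Rz(yaw) Ry(pitch) Rx(roll)).
In Python, from bench import * gives the robot as it stands.
- The arm moves only by the tool play_rows, never from a script. Its argument "rows" is a list of rows, each a list of 3 entries, a list of its own where there are three numbers: the finger opening in cm, from 0 to 9.4, then the shift along the world's x, y, z in cm, then the turn, a rotation vector about the world's x, y, z in rad. A call has 1 to 8 rows; each row is the pose to reach, as a shift and turn from the pose commanded when the call began; what a row does not reach only later rows make up. A row lasts 1/12 s, in which the tool goes at most 41.7 mm and 7.16 degrees, less where a joint would pass 70% of its speed; a pose out of reach is approached as far as the arm can. A call with a gripper value outside its range is refused whole. The fingers move at their own pace and stop on an object; the grip force is fixed at half the most. Time passes only in rows, so rows that repeat a pose let the fingers close. It gives the time, the measured TCP pose, the force and the opening at its end, in the units of the state.
- get_obs(): the state, without advancing time (a new reading comes with each control period).
- snapshot(name): name is "scene" or "top" or "wrist"; returns a dict with "pixels" (400x640x3 uint8, red, green, blue), "fx", "fy", "cx", "cy" (pixels), "rvec" (rotation vector, rad) and "tvec" (3), from world to camera coordinates, as OpenCV has them. Camera axes: x right, y down, z forward; pixel columns grow to the right and rows downward; lengths in m; the calibration is good to about 2 mm. A picture is of the moment at which its call begins. There is no depth.
- close_job(): hands the job in, once; it reports no verdict.
Trained networks look in the newest picture that a camera, given by its name, has taken for a name from the list of things; names that differ only in an ending like _2 or _b are one class to them, and where a whole thing is asked for, a point or a joint stands for the part that bears it (a point fixed in the world has none). Each returns a list of dicts, best first, with "confidence" (0 to 1); they miss things now and then, are a little off and sometimes report something else, mostly with a low value. They report only what shows in the picture. A call takes as long as a camera call. They do not tell look-alikes from the thing itself.
- silhouettes(camera, label): "mask" (400x640 bool, what is visible of it) and "point" ([row, column] in pixels, amid what is visible of it).
The state is a dict: "time": time; "joint_positions": joint angles; "qvel": joint speeds; "joint_torque": joint torques, N m; "tool_pos": TCP position; "ee_rot": TCP orientation; "wrist_force": force on the tool from outside, world axes, zero at the start; "wrist_torque": the same for the moment, N m; "width": finger opening in m.
Only numpy, scipy, OpenCV 4.12 (cv2) and the standard library are available. Lean on these libraries where they do the work, as an engineer would, in place of code of your own. Each camera call takes 0.05 s, during which the arm holds its last target. There are 200 camera calls.

## Working session

There is one attempt and no reset: what is moved stays moved. The work goes in short steps, Python scripts to look and compute and a tool call to move; the robot and the scene stay as the last step left them, time stands still between calls to the robot, and variables do not carry over. Pictures are saved under pics/ and viewed, about 8 in all and at most 12, crops included, and the job is handed in when it is done.

Besides the shell and the picture viewer there is one more tool, called by a JSON object that holds its "fn" and its "kwargs". play_rows: Moves the arm, as the interface text tells. Its arguments: {"type":"object","properties":{"rows":{"type":"array"}},"required":["rows"]}

```bash
mkdir -p pics; ls; cat > h.py <<'E'
from bench import *
import numpy as np, cv2
def snap(c,fn=None):
    s=snapshot(c)
    if fn: cv2.imwrite('pics/'+fn,cv2.cvtColor(s['pixels'],cv2.COLOR_RGB2BGR))
    return s
def K(s): return np.array([[s['fx'],0,s['cx']],[0,s['fy'],s['cy']],[0,0,1.]])
def proj(s,P): return cv2.projectPoints(np.array(P,float).reshape(-1,3),np.array(s['rvec'],float),np.array(s['tvec'],float),K(s),None)[0].reshape(-1,2)
def unproj(s,uv,z):
    R=cv2.Rodrigues(np.array(s['rvec'],float))[0];t=np.array(s['tvec'],float)
    c=-R.T@t;d=R.T@np.linalg.inv(K(s))@np.array([uv[0],uv[1],1.])
    return c+d*(z-c[2])/d[2]
E
python3 - <<'E'
from h import *
o=get_obs();print(o)
a=snap('scene','s1.png');b=snap('top','t1.png')
cv2.imwrite('pics/both1.png',np.vstack([cv2.imread('pics/s1.png'),cv2.imread('pics/t1.png')])[:, :][:800])
for c,s in(('scene',a),('top',b)):
  for l in('tray','drive_mid','leaf','heat_sink','screwdriver'):
    for d in silhouettes(c,l):
      p=d['point'];print(c,l,round(d['confidence'],2),p,unproj(s,(p[1],p[0]),0.02).round(3),d['mask'].sum())
E
```

```text
pics
{'time': 0.0, 'joint_positions': array([ 1.20188650e+00,  8.79351187e-02,  1.37224081e+00, -4.60666474e-05,
        1.68359028e+00, -1.03103142e-01]), 'qvel': array([ 4.56185357e-04,  5.82597038e-05,  4.15477694e-05,  2.09185240e-03,
       -1.63188244e-03,  7.45266472e-05]), 'joint_torque': array([ 1.16077435e-04, -3.40185177e+01, -3.02428222e+01,  7.16638472e-02,
        3.31637647e-02, -2.08216215e-04]), 'tool_pos': array([0.14430167, 0.53016578, 0.20432186]), 'ee_rot': array([-3.13942593e+00, -1.78161184e-04,  2.87578064e+00]), 'wrist_force': array([ 0.29909689, -0.72345829, -0.53577263]), 'wrist_torque': array([0.0564867 , 0.04966566, 0.03074529]), 'width': 0.09390883520597315}
scene tray 0.55 [218.1, 211.4] [ 0.82  -0.195  0.02 ] 1845
scene drive_mid 0.69 [217.2, 321.1] [0.582 0.021 0.02 ] 677
scene drive_mid 0.68 [181.6, 331.8] [ 0.453 -0.072  0.02 ] 587
scene drive_mid 0.58 [197.9, 382.7] [0.392 0.087 0.02 ] 621
scene leaf 0.81 [218.2, 219.7] [ 0.802 -0.178  0.02 ] 795
scene leaf 0.78 [229.9, 335.3] [0.587 0.085 0.02 ] 352
scene heat_sink 0.48 [229.6, 379.8] [0.494 0.17  0.02 ] 225
scene heat_sink 0.4 [275.6, 315.5] [0.735 0.167 0.02 ] 440
scene screwdriver 0.69 [204.1, 289.9] [ 0.614 -0.084  0.02 ] 93
top tray 0.93 [188.3, 297.0] [0.621 0.09  0.02 ] 1126
top tray 0.92 [140.8, 382.1] [ 0.81  -0.218  0.02 ] 1330
top tray 0.37 [203.5, 190.6] [0.555 0.468 0.02 ] 698
top drive_mid 0.85 [241.6, 343.3] [ 0.434 -0.081  0.02 ] 598
top drive_mid 0.82 [201.7, 316.7] [0.574 0.017 0.02 ] 590
top drive_mid 0.81 [256.6, 296.3] [0.377 0.082 0.02 ] 545
top leaf 0.78 [187.5, 291.5] [0.624 0.11  0.02 ] 604
top leaf 0.78 [143.1, 366.5] [ 0.799 -0.16   0.02 ] 622
top heat_sink 0.5 [223.1, 274.2] [0.493 0.166 0.02 ] 128
top screwdriver 0.68 [193.1, 344.9] [ 0.608 -0.084  0.02 ] 54
```

View pics/t1.png

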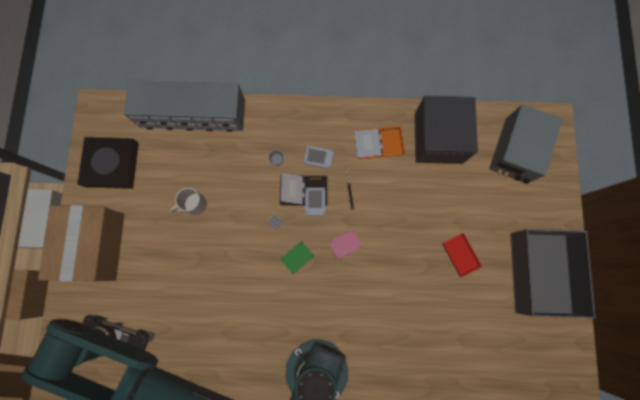

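View pics/s1.png

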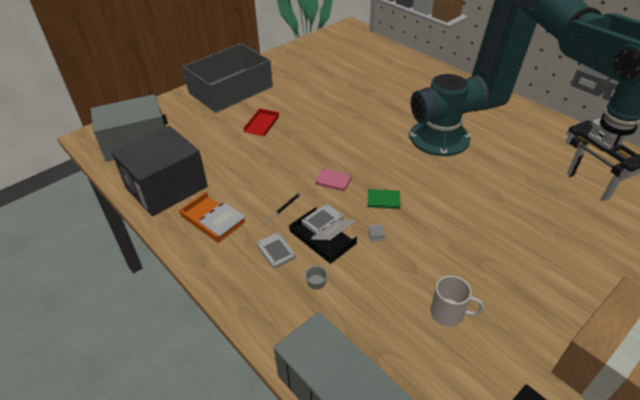

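The top view shows the black tray at about (303,190), with its leaf to the left and the drive sticking out at (316,202). The orange tray and the green and pink blocks are decoys. I'll move above the tray for a close look.

{"fn": "play_rows", "kwargs": {"rows": [[0,[2.3,-3.4,1],[0,0,0]],[0,[4.5,-6.8,2],[0,0,0]],[0,[6.8,-10,3],[0,0,0]],[0,[9,-13.5,4],[0,0,0]],[0,[11.3,-17,5],[0,0,0]],[0,[13.5,-20,6],[0,0,0]],[0,[15.8,-23.5,7],[0,0,0]],[0,[18,-27,8],[0,0,0]]]}}

```text
time: 1.27
tool_pos: [0.3239, 0.2609, 0.2858]
ee_rot: [3.141, 0.001, 2.876]
wrist_force: [0.8, 0.7, 0.2]
width: 0.0443
```

{"fn": "play_rows", "kwargs": {"rows": [[0,[2.3,-3.4,1],[0,0,0]],[0,[4.5,-6.8,2],[0,0,0]],[0,[6.8,-10,3],[0,0,0]],[0,[9,-13.5,4],[0,0,0]],[0,[11.3,-17,5],[0,0,0]],[0,[13,-20,6],[0,0,0]],[0,[13,-20,6],[0,0,0]],[0,[13,-20,6],[0,0,0]]]}}

```text
time: 1.93
tool_pos: [0.4541, 0.0611, 0.3451]
ee_rot: [3.141, -0.0, 2.872]
wrist_force: [0.4, 0.6, 0.5]
width: 0.0003
```

```bash
python3 - <<'E'
from h import *
o=get_obs();print(o['time'],o['tool_pos'],o['ee_rot'],o['wrist_force'])
b=snap('wrist','w1.png')
print(b['rvec'],b['tvec'],b['fx'],b['cx'],b['cy'])
for l in('tray','drive_mid','leaf'):
    for d in silhouettes('wrist',l):
      p=d['point'];print(l,round(d['confidence'],2),p,unproj(b,(p[1],p[0]),0.02).round(3),d['mask'].sum())
E
```

```text
1.9333 [0.45405365 0.06105548 0.34507594] [ 3.14124224e+00 -8.89990443e-05  2.87172521e+00] [0.44349246 0.6044701  0.4633492 ]
[-2.32186047 -1.76686601 -0.24059665] [-0.17893502 -0.47051712  0.41297074] 324.73307434451505 320.96361137324453 198.3966968310001
tray 0.79 [246.1, 370.9] [0.615 0.102 0.02 ] 3861
tray 0.6 [374.0, 200.8] [ 0.784 -0.267  0.02 ] 1069
drive_mid 0.89 [169.3, 225.1] [ 0.427 -0.089  0.02 ] 2782
drive_mid 0.83 [219.9, 316.1] [0.546 0.026 0.02 ] 997
drive_mid 0.64 [108.4, 320.0] [0.378 0.08  0.02 ] 3142
drive_mid 0.33 [246.5, 373.6] [0.617 0.107 0.02 ] 3922
leaf 0.7 [254.1, 376.9] [0.632 0.109 0.02 ] 2747
```

View pics/w1.png

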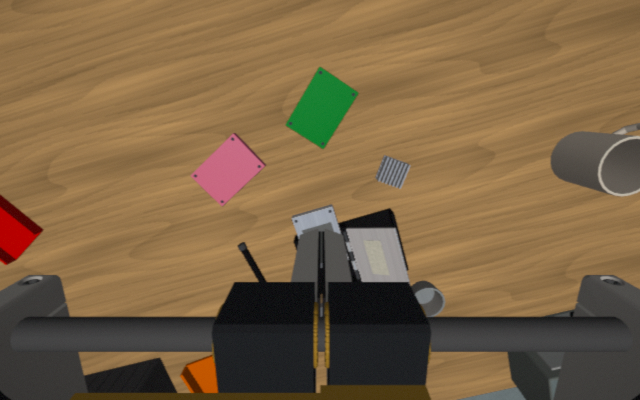

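The wrist view shows the drive front at about (317,218) and the leaf at (375,255), with the fingers hiding most of the tray. I'll move forward so the tray is clear of the gripper.

{"fn": "play_rows", "kwargs": {"rows": [[0,[4,0,0],[0,0,0]],[0,[8,0,0],[0,0,0]],[0,[12,0,-1],[0,0,0]],[0,[16,1,-3],[0,0,0]],[0,[17,2,-5],[0,0,0]],[0,[17,2,-5],[0,0,0]],[0,[17,2,-5],[0,0,0]]]}}

```text
time: 2.72
tool_pos: [0.6222, 0.0844, 0.2921]
ee_rot: [-3.14, -0.006, 2.879]
wrist_force: [-0.1, -0.4, 1.2]
width: 0.0005
```

```bash
python3 - <<'E'
from h import *
o=get_obs();print(o['time'],o['tool_pos'],o['ee_rot'],o['wrist_force'])
b=snap('wrist','w2.png')
np.savez('w2.npz',**b)
im=cv2.imread('pics/w2.png')
for l in('tray','drive_mid','leaf'):
    for d in silhouettes('wrist',l):
      p=d['point'];print(l,round(d['confidence'],2),p,unproj(b,(p[1],p[0]),0.02).round(3),d['mask'].sum())
      if d['confidence']>.6:
        q,_=cv2.findContours(d['mask'].astype(np.uint8),0,2);print(cv2.approxPolyDP(max(q,key=cv2.contourArea),4,True)[:,0].tolist())
c=im[40:290,180:500]
cv2.imwrite('pics/w2c.png',cv2.resize(c,None,fx=2.4,fy=2.4,interpolation=2))
E
```

```text
2.7167 [0.62222029 0.08437399 0.29214697] [-3.13973241 -0.00591185  2.8788933 ] [-0.14761693 -0.44450221  1.1690082 ]
tray 0.66 [170.5, 324.7] [0.627 0.087 0.02 ] 7418
[[358, 114], [294, 133], [307, 174], [260, 190], [245, 150], [239, 150], [263, 220], [335, 200], [375, 197], [377, 185]]
tray 0.56 [306.9, 174.0] [ 0.777 -0.2    0.02 ] 3279
drive_mid 0.97 [60.1, 158.9] [ 0.432 -0.083  0.02 ] 4630
[[163, 13], [113, 65], [153, 107], [203, 57]]
drive_mid 0.93 [11.9, 264.2] [0.415 0.065 0.02 ] 1294
[[225, 0], [272, 34], [292, 1]]
drive_mid 0.87 [149.1, 273.4] [0.58  0.026 0.02 ] 3734
[[284, 107], [237, 121], [261, 189], [306, 176]]
leaf 0.96 [303.7, 193.1] [ 0.779 -0.168  0.02 ] 1375
[[219, 302], [205, 284], [160, 304], [166, 316], [210, 316]]
leaf 0.87 [160.6, 339.2] [0.619 0.11  0.02 ] 4535
[[354, 118], [300, 133], [305, 147], [301, 153], [312, 169], [311, 184], [318, 187], [322, 201], [375, 197]]
```

View pics/w2c.png

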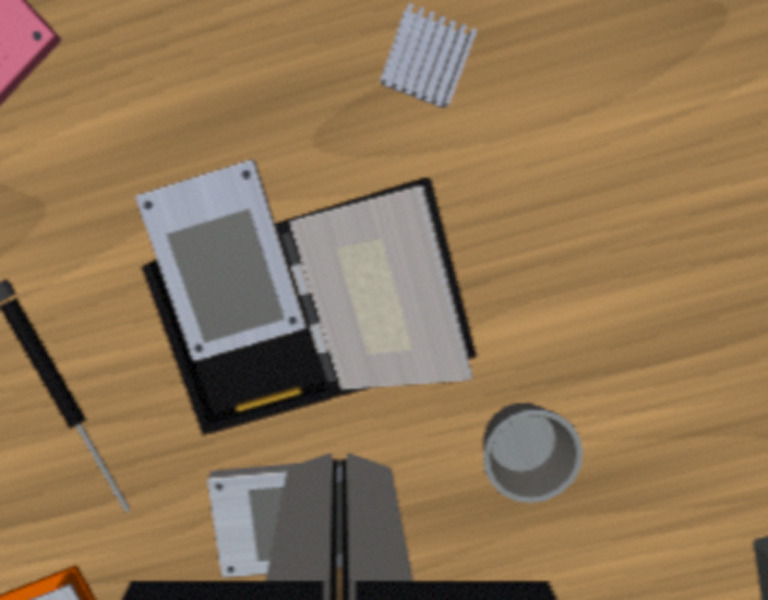

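The crop shows the drive sticking out at the front left of the tray, the leaf half raised at right, and clear corners on each. Next I'll fit the tray pose, drive offset and leaf angle.

```bash
cat > fit.py <<'E'
from h import *
from scipy.optimize import least_squares
b=dict(np.load('w2.npz'))
C=np.array([[138,195],[252,160],[304,327],[196,358],[145,265],[205,432],[430,180],[475,355],[291,220],[427,185],[471,378],[338,388]])/2.4+[180,40]
def model(p):
    tx,ty,yaw,dx,th=p
    L=[]
    for x,y in((-50,-35),(-50,35),(50,35),(50,-35)): L.append((dx*1000+x,-42+y,23))
    L+=[(-50,-85,30),(56,-85,30),(-50,85,30),(56,85,30)]
    n=np.array([-np.sin(th),np.cos(th)])*2
    for x,r in((-50,6),(-50,92),(50,92),(50,6)):
        L.append((x,r*np.cos(th)+n[0],33+r*np.sin(th)+n[1]))
    L=np.array(L)/1000
    c,s=np.cos(yaw),np.sin(yaw)
    return L@np.array([[c,s,0],[-s,c,0],[0,0,1]])+[tx,ty,0]
if __name__=='__main__':
    r=least_squares(lambda p:(proj(b,model(p))-C).ravel(),[.62,.07,0,-.03,.5],loss='soft_l1')
    print(r.x.round(4));print((proj(b,model(r.x))-C).round(1).tolist())
    tx,ty,y=r.x[:3];print('ux',np.cos(y),np.sin(y))
E
python3 fit.py
```

```text
[ 0.6163  0.0678  0.0193 -0.037   0.611 ]
[[-1.5, -0.4], [0.7, -0.9], [0.8, 0.7], [-1.4, 1.2], [-1.9, -0.7], [-1.6, 1.0], [1.2, -1.4], [1.3, 1.1], [-0.3, -0.2], [-0.9, -0.3], [1.3, 0.2], [1.3, 0.5]]
ux 0.9998129195073316 0.01934233662787327
```

{"fn": "play_rows", "kwargs": {"rows": [[0,[-4,-1.5,0],[0,0,0.07]],[0,[-8,-3,0],[0,0,0.14]],[0,[-12,-4.5,0],[0,0,0.21]],[0,[-14.2,-6,-3],[0,0,0.28]],[0,[-14.2,-6,-7],[0,0,0.28]],[0,[-14.2,-6,-11],[0,0,0.28]],[0,[-14.2,-6,-15],[0,0,0.28]],[0,[-14.2,-6,-19],[0,0,0.28]]]}}

```text
time: 3.58
tool_pos: [0.4815, 0.0221, 0.1063]
ee_rot: [-3.141, 0.006, -3.128]
wrist_force: [0.4, 0.6, -0.8]
width: 0.0005
```

```bash
python3 - <<'E'
from h import *
o=get_obs();print(o['time'],o['tool_pos'],o['ee_rot'],o['wrist_force']);print(tcp_to_grasp)
E
```

```text
3.5833 [0.48149376 0.02210754 0.10628402] [-3.14100049  0.00649338 -3.1281097 ] [ 0.44270471  0.6388963  -0.77899724]
0.0188
```

{"fn": "play_rows", "kwargs": {"rows": [[0,[0,0.2,-3.5],[0,0,0]],[0,[0,0.2,-6.5],[0,0,0]],[0,[0,0.2,-8.2],[0,0,0]],[0,[0,0.2,-8.7],[0,0,0]],[0,[0,0.2,-8.7],[0,0,0]],[0,[0,0.2,-8.7],[0,0,0]]]}}

```text
time: 4.08
tool_pos: [0.4827, 0.0244, 0.0203]
ee_rot: [-3.141, 0.004, -3.128]
wrist_force: [-0.6, 0.0, -0.3]
width: 0.0005
```

{"fn": "play_rows", "kwargs": {"rows": [[0,[1,0,0],[0,0,0]],[0,[2,0,0],[0,0,0]],[0,[3,0,0],[0,0,0]],[0,[3.5,0,0],[0,0,0]],[0,[4,0,0],[0,0,0]],[0,[4.5,0,0],[0,0,0]],[0,[5,0.1,0],[0,0,0]],[0,[5,0.1,0],[0,0,0]]]}}

```text
time: 4.75
tool_pos: [0.5322, 0.0256, 0.0178]
ee_rot: [3.141, 0.001, -3.127]
wrist_force: [-0.1, -0.2, 0.8]
width: 0.0005
```

{"fn": "play_rows", "kwargs": {"rows": [[0,[0.3,0,-0.3],[0,0,0]],[0,[0.7,0,-0.3],[0,0,0]],[0,[1.1,0,-0.3],[0,0,0]],[0,[1.5,0,-0.3],[0,0,0]],[0,[1.9,0,-0.3],[0,0,0]],[0,[2.2,0,-0.3],[0,0,0]],[0,[2.3,0,-0.3],[0,0,0]],[0,[2.3,0,-0.3],[0,0,0]]]}}

```text
time: 5.42
tool_pos: [0.5549, 0.0255, 0.0151]
ee_rot: [3.142, 0.001, -3.127]
wrist_force: [0.3, -0.2, 0.4]
width: 0.0002
```

{"fn": "play_rows", "kwargs": {"rows": [[0,[0.1,0,0],[0,0,0]],[0,[0.2,0,0],[0,0,0]],[0,[0.3,0,0],[0,0,0]],[0,[0.3,0,0],[0,0,0]]]}}

```text
time: 5.75
tool_pos: [0.5575, 0.0256, 0.0151]
ee_rot: [3.141, 0.0, -3.127]
wrist_force: [-1.5, -0.9, 0.4]
width: 0.0004
```

```bash
python3 - <<'E'
from h import *
o=get_obs();print(o['time'],o['tool_pos'],o['ee_rot'],o['wrist_force'])
b=snap('wrist','w3.png')
im=cv2.imread('pics/w3.png')
cv2.imwrite('pics/w3c.png',cv2.resize(im[100:400,160:480],None,fx=2,fy=2,interpolation=2))
E
```

```text
5.75 [0.55747104 0.02557427 0.01511758] [ 3.14149157e+00  3.33536873e-04 -3.12737210e+00] [-1.54295636 -0.85031712  0.38756858]
```

View pics/w3c.png

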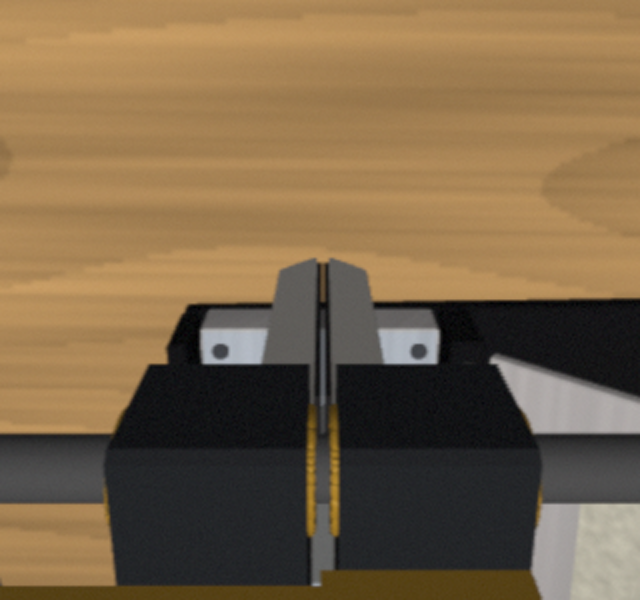

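The drive's front face (crop 200–440, row about 315) is now nearly flush with the tray's front edge. I'll keep pressing gently until the force shows it's at the back wall.

{"fn": "play_rows", "kwargs": {"rows": [[0,[0.1,0,0],[0,0,0]],[0,[0.2,0,0],[0,0,0]],[0,[0.2,0,0],[0,0,0]]]}}

```text
time: 6.05
tool_pos: [0.5581, 0.0255, 0.0149]
ee_rot: [3.142, -0.003, -3.127]
wrist_force: [-5.6, -0.3, 3.9]
width: 0.0001
```

{"fn": "play_rows", "kwargs": {"rows": [[0,[0.1,0,0],[0,0,0]],[0,[0.2,0,0],[0,0,0]],[0,[0.2,0,0],[0,0,0]]]}}

```text
time: 6.3
tool_pos: [0.5582, 0.0255, 0.0149]
ee_rot: [-3.142, -0.007, -3.127]
wrist_force: [-9.4, -0.7, 7.8]
width: 0.0005
```

Force rises with no further motion, so the drive is home at x ≈ 0.558, as predicted. I'll back off, lift and go round to the left side of the leaf.

{"fn": "play_rows", "kwargs": {"rows": [[0,[-2.5,0,0],[0,0,0]],[0,[-5,0,0],[0,0,0]],[0,[-6,0,3.5],[0,0,0]],[0,[-6,0,7.5],[0,0,0]],[0,[-6,0,11.5],[0,0,0]],[0,[-6,0,14],[0,0,0]],[0,[-4.5,3,14],[0,0,0]],[0,[-3,6,14],[0,0,0]]]}}

```text
time: 6.97
tool_pos: [0.5342, 0.0853, 0.159]
ee_rot: [3.141, 0.01, -3.131]
wrist_force: [0.5, -0.5, -0.1]
width: 0.0006
```

{"fn": "play_rows", "kwargs": {"rows": [[0,[2,3,0],[0,0,0]],[0,[4,6,0],[0,0,0]],[0,[6,9,0],[0,0,0]],[0,[8.3,12,0],[0,0,0]],[0,[8.3,12,0],[0,0,0]],[0,[8.3,12,0],[0,0,0]]]}}

```text
time: 7.47
tool_pos: [0.615, 0.207, 0.1531]
ee_rot: [-3.141, -0.001, -3.125]
wrist_force: [0.0, -0.8, 0.0]
width: 0.0006
```

```bash
python3 - <<'E'
from h import *
o=get_obs();print(o['time'],o['tool_pos'],o['ee_rot'],o['wrist_force'])
b=snap('wrist','w4.png')
s=snap('top','t4.png');s2=snap('scene','s4.png')
a=cv2.resize(cv2.imread('pics/t4.png')[120:270,240:400],None,fx=2.5,fy=2.5,interpolation=2)
c=cv2.resize(cv2.imread('pics/s4.png')[140:290,250:410],None,fx=2.5,fy=2.5,interpolation=2)
w=cv2.imread('pics/w4.png')[:300,80:560]
w=cv2.resize(w,(360,225))
cv2.imwrite('pics/c4.png',np.vstack([np.hstack([a,c]),np.pad(w,((0,0),(0,440),(0,0)))]))
E
```

```text
7.4667 [0.61502363 0.20703317 0.15310947] [-3.14124736e+00 -1.19384018e-03 -3.12501133e+00] [ 0.03442591 -0.81439422  0.01678604]
```

View pics/c4.png

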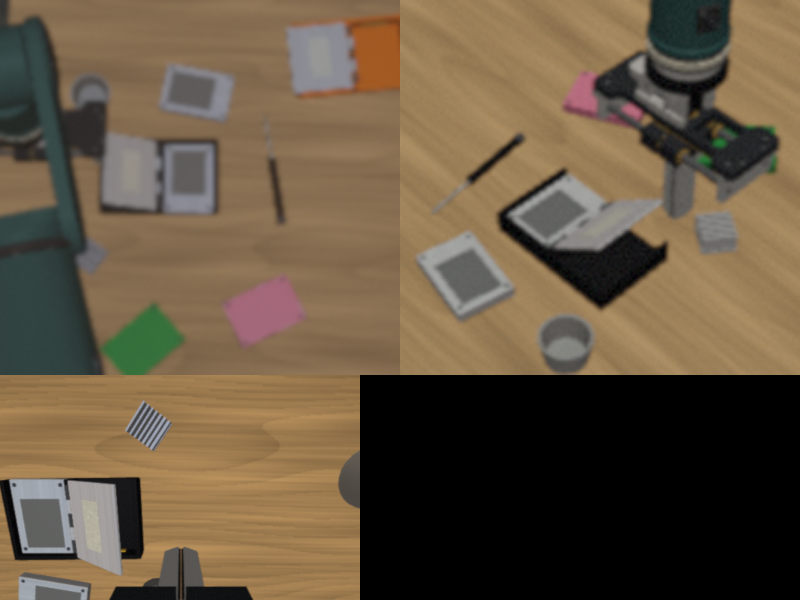

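The drive is flush in the right bay, the leaf is still half raised and the bystanders haven't moved. Next I'll lower the tip and push the leaf edge toward −y.

{"fn": "play_rows", "kwargs": {"rows": [[0,[0,0,-4],[0,0,0]],[0,[0,0,-7],[0,0,0]],[0,[0,0,-9],[0,0,0]],[0,[0,-1,-9],[0,0,0]],[0,[0,-2.5,-9],[0,0,0]],[0,[0,-4,-9],[0,0,0]],[0,[0,-5,-9],[0,0,0]],[0,[0,-6,-9],[0,0,0]]]}}

```text
time: 8.28
tool_pos: [0.6164, 0.1513, 0.0713]
ee_rot: [3.124, 0.008, -3.128]
wrist_force: [-6.6, 26.8, 19.8]
width: 0.0007
```

{"fn": "play_rows", "kwargs": {"rows": [[0,[0,-1,0],[0,0,0]],[0,[0,-2,0],[0,0,0]],[0,[0,-3,0],[0,0,0]],[0,[0,-4,0],[0,0,0]],[0,[0,-5,0],[0,0,0]],[0,[0,-6,0],[0,0,0]],[0,[0,-6,0],[0,0,0]]]}}

```text
time: 8.87
tool_pos: [0.6141, 0.0825, 0.0645]
ee_rot: [-3.14, -0.001, -3.13]
wrist_force: [-0.1, 0.2, 0.4]
width: 0.0006
```

```bash
python3 - <<'E'
from h import *
o=get_obs();print(o['time'],o['tool_pos'],o['ee_rot'],o['wrist_force'])
s2=snap('scene','s5.png')
c=cv2.resize(cv2.imread('pics/s5.png')[120:290,230:430],None,fx=3,fy=3,interpolation=2)
cv2.imwrite('pics/c5.png',c)
E
```

```text
8.8667 [0.61408609 0.08254808 0.06447985] [-3.14009481e+00 -1.10330240e-03 -3.13025608e+00] [-0.12146859  0.22584858  0.37844674]
```

View pics/c5.png

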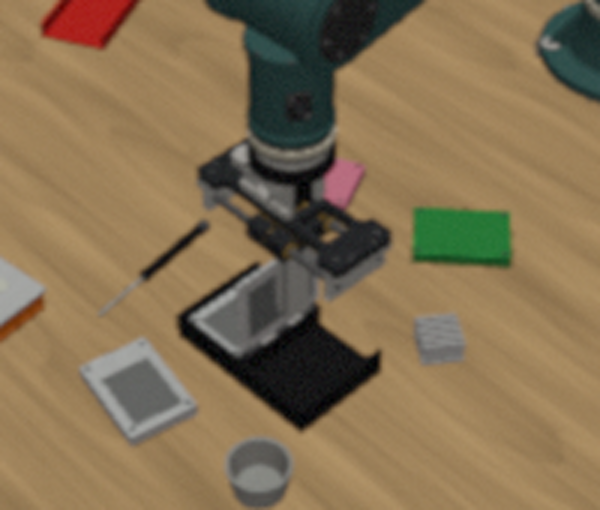

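The left bay looks clear of the leaf, but I can't tell its angle from here. I'll look through the wrist camera.

```bash
python3 - <<'E'
from h import *
b=snap('wrist','w6.png');snap('top','t6.png')
w=cv2.resize(cv2.imread('pics/w6.png')[60:400,120:520],(600,510))
t=cv2.resize(cv2.imread('pics/t6.png')[150:240,270:350],None,fx=2.4,fy=2.4,interpolation=2)
out=np.zeros((510,800,3),np.uint8);out[:,:600]=w;out[:216,600:792]=t
cv2.imwrite('pics/c6.png',out)
for c in('wrist','top','scene'):
  for l in('leaf',):
    for d in silhouettes(c,l): print(c,d['confidence'],d['point'],d['mask'].sum())
E
```

```text
wrist 0.89 [219.6, 286.1] 2839
scene 0.93 [222.9, 315.0] 301
scene 0.58 [218.2, 220.4] 814
```

View pics/c6.png

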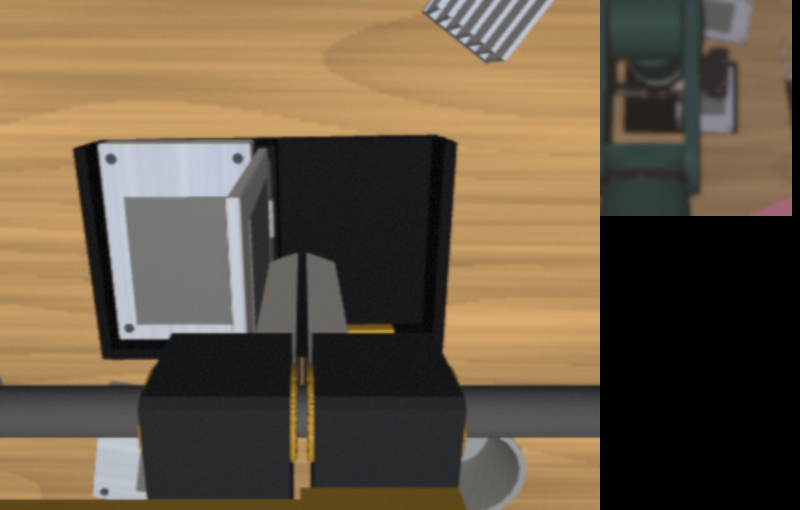

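The leaf stands just past upright, with its top edge at crop x about 233 and the finger on its left face. I'll raise the tip and sweep it over and down along the arc.

{"fn": "play_rows", "kwargs": {"rows": [[0,[0,0,2],[0,0,0]],[0,[0,0,3.3],[0,0,0]],[0,[0,-0.8,3.3],[0,0,0]],[0,[0,-1.7,3.2],[0,0,0]],[0,[0,-2.5,3],[0,0,0]],[0,[0,-3.3,2.7],[0,0,0]],[0,[0,-4.1,2.2],[0,0,0]],[0,[0,-4.8,1.6],[0,0,0]]]}}

```text
time: 9.83
tool_pos: [0.614, 0.0362, 0.08]
ee_rot: [-3.141, -0.001, -3.128]
wrist_force: [0.6, 0.5, 1.5]
width: 0.0003
```

{"fn": "play_rows", "kwargs": {"rows": [[0,[0,-0.7,-0.5],[0,0,0]],[0,[0,-1.3,-1.1],[0,0,0]],[0,[0,-1.8,-1.8],[0,0,0]],[0,[0,-2.2,-2.5],[0,0,0]],[0,[0,-2.5,-3.2],[0,0,0]],[0,[0,-2.6,-3.9],[0,0,0]],[0,[0,-2.6,-3.9],[0,0,0]]]}}

```text
time: 10.42
tool_pos: [0.6131, 0.0111, 0.0397]
ee_rot: [-3.141, -0.003, -3.128]
wrist_force: [-0.6, -0.2, -0.8]
width: 0.0004
```

{"fn": "play_rows", "kwargs": {"rows": [[0,[0,-0.3,-0.2],[0,0,0]],[0,[0,-0.3,-0.4],[0,0,0]],[0,[0,-0.3,-0.6],[0,0,0]],[0,[0,-0.3,-0.6],[0,0,0]],[0,[0,-0.3,-0.6],[0,0,0]]]}}

```text
time: 10.83
tool_pos: [0.6144, 0.0087, 0.0361]
ee_rot: [3.141, 0.0, -3.127]
wrist_force: [0.3, -0.1, -0.7]
width: 0.0001
```

{"fn": "play_rows", "kwargs": {"rows": [[0,[0,0,-0.2],[0,0,0]],[0,[0,0,-0.4],[0,0,0]],[0,[0,0,-0.4],[0,0,0]],[0,[0,0,-0.4],[0,0,0]]]}}

```text
time: 11.17
tool_pos: [0.6148, 0.0087, 0.0351]
ee_rot: [-3.141, 0.002, -3.127]
wrist_force: [-4.4, 0.2, 10.0]
width: 0.0003
```

Firm contact at z = 0.035, which is where the flat leaf's top should be. I'll retreat and check.

{"fn": "play_rows", "kwargs": {"rows": [[0,[0,0,3],[0,0,0]],[0,[0,0,7],[0,0,0]],[0,[0,0,11],[0,0,0]],[0,[0,2,15],[0,0,0]],[0,[0,5,18],[0,0,0]],[0,[0,8,20],[0,0,0]],[0,[0,8,22],[0,0,0]],[0,[0,8,22],[0,0,0]]]}}

```text
time: 11.83
tool_pos: [0.6161, 0.0905, 0.2581]
ee_rot: [3.141, 0.01, -3.124]
wrist_force: [0.5, -0.3, 1.1]
width: 0.0005
```

```bash
python3 - <<'E'
from h import *
o=get_obs();print(o['time'],o['tool_pos'],o['ee_rot'],o['wrist_force'])
b=snap('wrist','w7.png');np.savez('w7.npz',**b);snap('scene','s7.png')
# predicted outlines: leaf top at pi, and at 3.0
c,s=np.cos(.0193),np.sin(.0193);R=np.array([[c,-s,0],[s,c,0],[0,0,1]])
for th in(np.pi,3.04,2.95):
  n=-np.array([-np.sin(th),np.cos(th)])*.002
  P=[(x,r*np.cos(th)+n[0],.033+r*np.sin(th)+n[1]) for x,r in((-.05,.006),(-.05,.092),(.05,.092),(.05,.006))]
  print(th,((proj(b,np.array(P)@R.T+[.6163,.0678,0])-[120,20])*1.6).round(0).tolist())
for d in silhouettes('wrist','leaf'):
  q,_=cv2.findContours(d['mask'].astype(np.uint8),0,2);print(d['confidence'],((cv2.approxPolyDP(max(q,key=cv2.contourArea),4,True)[:,0]-[120,20])*1.6).round().tolist())
w=cv2.resize(cv2.imread('pics/w7.png')[20:395,120:400],None,fx=1.6,fy=1.6,interpolation=2)
t=cv2.resize(cv2.imread('pics/s7.png')[150:290,250:390],None,fx=2.5,fy=2.5,interpolation=2)
out=np.zeros((600,800,3),np.uint8);out[:,:448]=w;out[:350,448:798]=t
cv2.imwrite('pics/c7.png',out)
E
```

```text
11.8333 [0.61607161 0.09050643 0.25809696] [ 3.14107196  0.01046136 -3.12434067] [ 0.45311598 -0.33801316  1.05960436]
3.141592653589793 [[285.0, 177.0], [171.0, 177.0], [181.0, 303.0], [287.0, 303.0]]
3.04 [[285.0, 177.0], [168.0, 178.0], [179.0, 307.0], [288.0, 303.0]]
2.95 [[285.0, 177.0], [167.0, 179.0], [178.0, 310.0], [288.0, 303.0]]
0.86 [[67.0, 387.0], [-30.0, 397.0], [-24.0, 421.0], [-32.0, 427.0], [-13.0, 451.0], [-21.0, 459.0], [-16.0, 474.0], [91.0, 474.0]]
0.84 [[171.0, 179.0], [179.0, 302.0], [283.0, 299.0], [296.0, 256.0], [283.0, 250.0], [294.0, 211.0], [282.0, 203.0], [282.0, 181.0]]
```

View pics/c7.png

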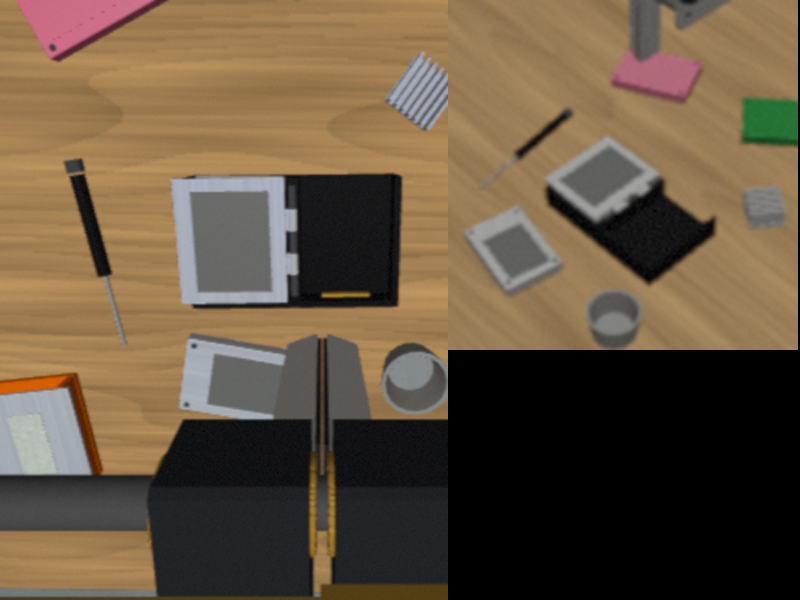

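The leaf lies flat over the right bay: its corners match the prediction for pi to within about 2 px. The bystanders are in place and the arm is clear, so I'll hand in.

```bash
python3 -c "
from bench import *
print(close_job())"
```

```text
the job is handed in; nothing more can be done
None
```

I pushed the drive home with closed fingertips, turned the leaf over its spine onto the right bay, and handed the job in at about 12 s. No verdict was reported.

- **Drive:** it stopped moving as the push force rose to about 9 N, with the TCP at x = 0.558 m, where I had predicted the back wall would stop it. A picture afterwards showed its front face flush with the tray. I could not see it again once the leaf covered it.
- **Leaf:** pressing down on it met a firm stop, about 10 N at z = 0.035 m, which is the height of the flat leaf's top. In the last wrist image, three of its corners were within about 2 px of the flat prediction and the fourth within about 4 px.
- **Surroundings:** the tray's neighbours look unmoved in the last pictures. The mug and the caddy were not in those views, but the arm did not work near them. The arm finished with the fingertips about 0.26 m above the desk, touching nothing.
- **Force spike:** when the finger first met the leaf's edge, I read about 27 N sideways and 20 N upward. It cleared as the leaf turned, and it was on the fingers, well under the 120 N wrist limit.

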